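# Clamp a steel coupon with the square key

## Robot

A 6-joint arm with a two-finger parallel gripper is mounted at the origin on a cart in front of the work surface, level with it; the furniture and walls round the work are solid. World frame = base frame: x ahead of the robot, y to its left, z up, the work surface at z = 0. Lengths are in mm, angles in rad, forces in N, time in s.
With the tool pointing down it reaches from about 250 to 800 mm from the base axis. Payload 3.9 kg.
Tool frame: the origin (TCP) lies on the mounting face of the last link; the fingertips stand ctrl.tcp_to_tips ahead of it and the grasp point (between the pads) lies 155 mm ahead of it (ctrl.tcp_to_tips is the distance from the TCP to the fingertips, in mm); z points along the fingers, y is the line along which they close (so a half turn about z gives the same grasp; the last joint's range is limited). The gripper opens to 85 mm and grips with 20 to 120 N. Pads are 22 mm wide; open, the fingers measure 114 mm over their backs; the gripper's body (76 mm by 85 mm) begins 54 mm behind the grasp point. The pads swing forward as they close: fully open they stand 13 mm farther back than shut.
Start: joints at [-1.185, 0.26, -0.138, 1.173, 0, 1.571], TCP at [197.553, -486.404, 404.704] pointing down, gripper open.
Joint ranges: [-2.78, 2.78], [-0.83, 1.72], [-1.28, 1.37], [-1.9, 2.12], [-1.57, 1.48], [-3.14, 3.14]. Speed limits (rad/s): [2.57, 2.57, 3.14, 3.14, 3.14, 3.14].

## Interface

Orientations are given as a 3x3 rotation matrix whose columns are the frame's x, y, z axes.
In Python, from station import ctrl gives the robot as it stands.
- The arm moves only by the tool play_rows, never from a script. Its argument "increments" is a list of rows, each a list of 3 entries, a list of its own where there are three numbers: the shift along the tool's x, y, z in m, then the turn, a rotation vector about the tool's x, y, z in degrees, then the opening, from 0 (shut) to 1 (fully open). In form: [[[x, y, z], [rx, ry, rz], hand], ...]. A call has 1 to 8 rows; each row shifts and turns the commanded pose from where the row before left it, along the tool's axes as they then stand; what a row does not reach is not made up. A row lasts 1/8 s, in which the tool goes at most 62.5 mm and 10.7 degrees, less where a joint would pass 70% of its speed; a pose out of reach is approached as far as the arm can. A call with a gripper value outside its range is refused whole. The fingers move at their own pace and stop on an object; the grip force is fixed at half the most. Time passes only in rows, so rows that do not move let the fingers close. It gives the time, the measured TCP pose, the force, the opening and the grip force at its end, in the units of the state.
- ctrl.get_obs(): the state, without advancing time (a new reading comes with each control period).
- ctrl.read_camera(name): name is "scene" or "top" or "wrist"; returns the picture (420x560x3 uint8, blue, green, red); there is no depth.
- ctrl.camera_params(name): a dict with "K" (3x3 intrinsics, pixels), "rvec" (rotation vector, rad) and "tvec" (3), from world to camera coordinates, as OpenCV has them. Camera axes: x right, y down, z forward; pixel columns grow to the right and rows downward; lengths in mm; the calibration is good to about 2 mm. The wrist camera is an equidistant fisheye: a pixel r from the principal point sees the ray r / f radians off the axis. A picture is of the moment at which its call begins: read the wrist's pose just before it. camera_params takes no time and is no camera call; for the wrist camera it gives the pose at the moment of the call.
- ctrl.sign_off(): hands the job in; it is judged then, once.
The state is a dict: "t": time; "joint_positions": joint angles; "dq": joint speeds; "tau": joint torques, N m; "tcp_pos": TCP position; "orientation": TCP orientation; "wrist_force": force on the tool from outside, world axes, zero at the start; "moment": the same for the moment, N m; "width": opening from 0.0 (shut) to 1.0 (fully open); "finger_force": force on a finger pad.
Only numpy, scipy, OpenCV 4.12 (cv2) and the standard library are available. Lean on these libraries where they do the work, as an engineer would, in place of code of your own. Each camera call takes 0.05 s, during which the arm holds its last target. There are 200 camera calls.

## Task

Take the red-handled square key out of its stand, push it gently but fully home into the square socket in the blue clamp, and turn it clockwise until the steel coupon is gripped firmly between pad and end stop; feel for the grip and do not overtighten. Leave the key standing in the socket, and do not disturb the timer, pot and tin nearby.

Things in the scene. Friction and masses are not known exactly. Their poses are not given: they have to be found in the camera images.
- key_grip (a point): Centre of the key's red handle: a flat upright plate 40 mm wide (key x), 10 mm thick (key y), 34 mm tall, taken across its 10 mm thickness. z is up. This point is 49 mm above the key's tip.
- key_tip (a point): Centre of the key's bottom end. The key starts upright in a grey stand 24 mm tall, its tip 16 mm below the stand's top, with 3 mm play in all.
- socket (a point): Centre of the mouth of the square socket in the brass screw head; turns with the screw, z up. The hole is 17 mm square (1.5 mm play in all), 14 mm deep, sides parallel to x and y here; the key fits in any quarter turn. The mouth is 42 mm above the worktop, 3 mm below the top of the blue housing (70 mm square), in a round well 43 mm across.
- clamp: The clamp, fixed to the worktop: a base plate 90 x 175 x 12 mm with the blue housing at one end. Origin on the worktop below the screw's axis; y runs from the screw to a sprung steel pad (8 N per mm) that comes out of the housing, the coupon, and a steel end stop 16 mm tall that is set a few mm differently each time; z up.
- coupon: Square steel coupon 50 x 50 x 10 mm lying flat and loose on the clamp's base plate between pad and end stop; origin at the centre of its underside. Once it is pushed against the stop, the torque on the key climbs by 0.8 N m per rad of screw turn: 0.17 N m above the free drag it is held with 16 N, which is right; less than 0.10 above it is loose, more than 0.24 above overtightened.
- key: The whole rigid key, 66 mm tall, about 120 g; origin at its bottom end. Below the red handle are a round collar, 23 mm across, from 33 to 28 mm above the tip, and a steel shank 15.5 mm square with a slightly bevelled tip, its sides parallel to key x and y.
- lab_timer: Handheld timer 128 x 58 x 18 mm lying behind the clamp; a bystander.
- grease_pot: Pot with a green lid, 63 mm across, 59 mm tall; a bystander.
- sample_tin: Pale round tin, 69 mm across, 44 mm tall; a bystander.
- screw (a joint): The clamp screw, upright axis, radians, grows clockwise seen from above; starts at 0 to 0.15. A radian drives the pad 10 mm outwards. Running free it drags at 0.27 N m while moving, of which some 0.21 is felt at rest after a step; it stays where it is left. Key and socket have up to 0.3 rad of play first. The coupon meets the stop at a screw turn of 0.15 to 0.7 rad from the start, differently each time.

How it is judged:
By the outcome, as a careful person would: the job done as asked, in the order asked, and still so for the second after the job is handed in, with the robot touching nothing.
It also fails if it takes over 64 s, if anything falls off the work surface, if the arm or the gripper's body presses on something with over 40 N, if the wrist force passes 120 N, or if a joint passes its speed limit or range.

## Working session

There is one attempt and no reset: what is moved stays moved. The work goes in short steps, Python scripts to look and compute and a tool call to move; the robot and the scene stay as the last step left them, time stands still between calls to the robot, and variables do not carry over. Pictures are saved under pics/ and viewed, at most 10 in all, crops included, and the job is handed in when it is done.

Besides the shell and the picture viewer there is one more tool, called after "Emit:" by a JSON object that holds its "api" and its "payload". play_rows: Moves the arm, as the interface text tells. Its arguments: {"type":"object","properties":{"increments":{"type":"array"}},"required":["increments"]}

```bash
mkdir -p pics; ls; python3 - <<'E'
from station import ctrl
import cv2
o=ctrl.get_obs();print(o,ctrl.tcp_to_tips)
for n in("top","scene"):
    p=ctrl.camera_params(n);print(n,p)
    cv2.imwrite(f"pics/{n}0.png",ctrl.read_camera(n))
E
```

```text
pics
{'t': 0.0, 'joint_positions': array([-1.18499438e+00,  2.60672561e-01, -1.39429824e-01,  1.17268100e+00,
       -9.05174539e-06,  1.57081216e+00]), 'dq': array([-1.12018628e-03,  6.03677158e-05,  8.20151076e-04, -4.57700508e-05,
       -5.21570469e-04,  2.41011107e-04]), 'tau': array([-1.77726011e-03, -4.05682182e+01,  2.53921419e+01,  1.88254664e-02,
       -1.95753687e-04, -1.46569882e-06]), 'tcp_pos': array([ 197.42196121, -486.07781306,  403.84757922]), 'orientation': array([[ 9.26502910e-01,  3.76286839e-01, -7.56118718e-04],
       [ 3.76287599e-01, -9.26501088e-01,  1.83759182e-03],
       [-9.08319628e-06, -1.98705227e-03, -9.99998026e-01]]), 'wrist_force': array([-0.69179019,  0.22908844,  0.46227594]), 'moment': array([-0.03249141, -0.00208013, -0.00401824]), 'finger_force': 0.0, 'width': 1.0011212919254056} 173.4
top {'K': array([[448.39542511,   0.        , 273.28733683],
       [  0.        , 448.39542511, 211.40386655],
       [  0.        ,   0.        ,   1.        ]]), 'rvec': array([ 2.11813787, -2.17540239,  0.07807938]), 'tvec': array([-53.25603509, 610.78910564, 849.3031279 ])}
scene {'K': array([[458.21899993,   0.        , 273.46066477],
       [  0.        , 458.21899993, 211.40050841],
       [  0.        ,   0.        ,   1.        ]]), 'rvec': array([ 0.54550029, -2.59545091,  1.27728122]), 'tvec': array([523.59466559, 235.72220581, 632.27651606])}
```

View pics/top0.png

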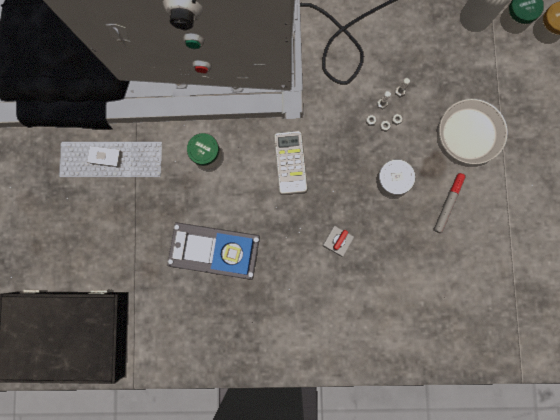

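View pics/scene0.png

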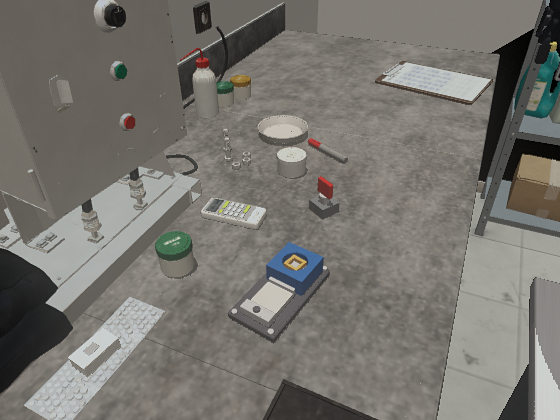

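Top view: the key with its red handle stands at about (341,240) in a tilted grey stand. The clamp is at (213,250), with its brass socket at (232,254). In the scene view the key is at (325,190) and the socket at (295,262). The red marker at (458,184) is a different object.

```bash
cat > h.py <<'E'
import cv2, numpy as np
from station import ctrl
def ray(p,uv,fish=False):
    K=p["K"];R=cv2.Rodrigues(np.array(p["rvec"]))[0];t=np.array(p["tvec"]).ravel()
    x=(uv[0]-K[0,2])/K[0,0];y=(uv[1]-K[1,2])/K[1,1]
    if fish:
        r=np.hypot(x,y);s=np.sin(r)/max(r,1e-9);d=np.array([x*s,y*s,np.cos(r)])
    else: d=np.array([x,y,1.])
    return -R.T@t, R.T@(d/np.linalg.norm(d))
def onz(p,uv,z,fish=False):
    c,d=ray(p,uv,fish);return c+d*(z-c[2])/d[2]
def cross(r1,r2):
    A=[];b=[]
    for c,d in(r1,r2):
        M=np.eye(3)-np.outer(d,d);A.append(M);b.append(M@c)
    return np.linalg.lstsq(np.vstack(A),np.hstack(b),rcond=None)[0]
def blobs(im,lo,hi,roi,mn=20):
    h=cv2.cvtColor(im,cv2.COLOR_BGR2HSV)
    m=cv2.inRange(h,lo,hi)
    if lo[0]==0 and hi[0]<15: m|=cv2.inRange(h,(170,lo[1],lo[2]),(180,255,255))
    x0,y0,x1,y1=roi;mm=np.zeros_like(m);mm[y0:y1,x0:x1]=m[y0:y1,x0:x1]
    cs=cv2.findContours(mm,cv2.RETR_EXTERNAL,cv2.CHAIN_APPROX_NONE)[0]
    return sorted([c for c in cs if cv2.contourArea(c)>mn],key=cv2.contourArea)[::-1]
E
python3 - <<'E'
from h import *
T=ctrl.camera_params("top");S=ctrl.camera_params("scene")
t=cv2.imread("pics/top0.png");s=cv2.imread("pics/scene0.png")
for n,p,im,rs in(("top",T,t,((320,220,370,265),(200,220,265,285))),("scene",S,s,((300,170,350,200),(255,235,335,300)))):
    for nm,lo,hi,roi in(("red",(0,120,70),(10,255,255),rs[0]),("blue",(100,120,50),(130,255,255),rs[1]),("brass",(15,60,80),(35,255,255),rs[1])):
        for c in blobs(im,lo,hi,roi)[:1]:
            print(n,nm,cv2.contourArea(c),cv2.minAreaRect(c),np.array(c).mean(0),cv2.boundingRect(c))
            r=cv2.minAreaRect(c); z={"red":62,"blue":45,"brass":42}[nm]
            if n=="top": print([onz(p,q,z)[:2].round(1) for q in cv2.boxPoints(r)],onz(p,r[0],z).round(1))
a=cv2.resize(t[215:285,160:265],None,fx=4,fy=4,interpolation=cv2.INTER_CUBIC)
b=cv2.resize(t[215:270,310:370],None,fx=4,fy=4,interpolation=cv2.INTER_CUBIC)
H=np.zeros((280,700,3),np.uint8);H[:a.shape[0],:420]=a;H[:220,430:670]=b
H2=np.zeros((300,700,3),np.uint8);c=cv2.resize(s[165:225,295:350],None,fx=4,fy=4);d=cv2.resize(s[240:312,255:335],None,fx=4,fy=4)
H2[:240,:220]=c;H2[:288,230:550]=d
cv2.imwrite("pics/crop1.png",np.vstack([H,H2]))
E
```

```text
top red 92.0 ((340.4999694824219, 239.5), (5.686543941497803, 21.954378128051758), 30.25643539428711) [[340.35714286 239.5       ]] (334, 230, 14, 20)
[array([ 534.5, -179.9]), array([ 569.6, -202. ]), array([ 563.9, -211. ]), array([ 529. , -188.9])] [ 549.2 -195.4   62. ]
top blue 1237.0 ((231.78379821777344, 253.29730224609375), (36.82537078857422, 36.16777801513672), 9.462322235107422) [[231.44927536 253.36231884]] (211, 233, 42, 41)
[array([501.6,  53.2]), array([569.9,  40.9]), array([556.4, -29.4]), array([488.4, -16.7])] [528.9  12.   45. ]
top brass 177.5 ((231.3945770263672, 252.9675750732422), (14.998379707336426, 14.557251930236816), 17.10272979736328) [[231.43396226 253.18867925]] (223, 244, 18, 19)
[array([521. ,  31.3]), array([547.6,  22.6]), array([538.3,  -5.1]), array([511.8,   3.6])] [529.6  13.1  42. ]
scene red 207.5 ((325.0, 187.5), (21.0, 14.0), 90.0) [[324.79245283 186.90566038]] (318, 177, 15, 22)
scene blue 1143.5 ((294.5509338378906, 260.89251708984375), (47.13706588745117, 31.678390502929688), 25.34617805480957) [[294.92173913 261.62608696]] (267, 242, 56, 40)
scene brass 212.0 ((294.6846008300781, 263.17694091796875), (20.465730667114258, 15.008201599121094), 29.744882583618164) [[294.98 262.76]] (283, 255, 24, 15)
```

View pics/crop1.png

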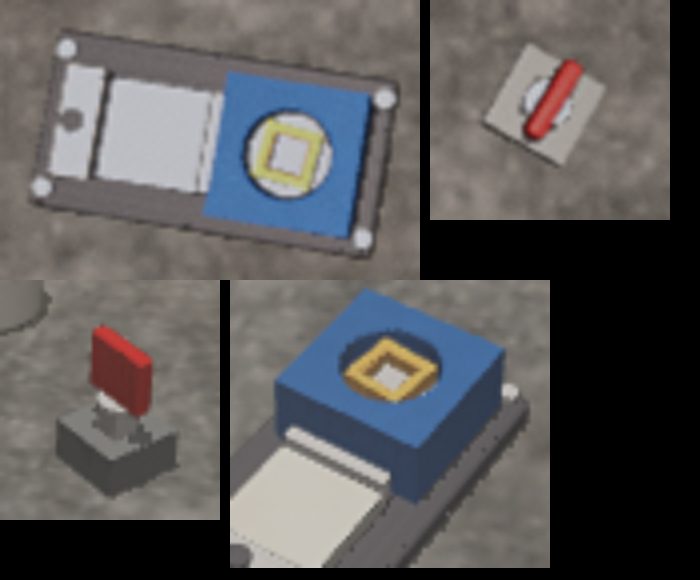

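The close crops confirm both. The handle plate points about -32° and the socket is turned about 8° clockwise from the housing. Next I move over the key.

Emit:
{"api": "play_rows", "payload": {"increments": [[[0.054, -0.017, 0.006], [0, 0, 0], 1], [[0.054, -0.017, 0.006], [0, 0, 0], 1], [[0.054, -0.017, 0.006], [0, 0, 0], 1], [[0.054, -0.017, 0.006], [0, 0, 0], 1], [[0.054, -0.017, 0.006], [0, 0, 0], 1], [[0.054, -0.017, 0.006], [0, 0, 0], 1], [[0.054, -0.017, 0.006], [0, 0, 0], 1], [[0.054, -0.017, 0.006], [0, 0, 0], 1]]}}

```text
t: 1.1
tcp_pos: [547.8, -196.4, 356.1]
orientation: [[0.926, 0.376, -0.001], [0.376, -0.926, 0.0], [-0.001, -0.0, -1.0]]
wrist_force: [0.2, -0.7, 0.3]
width: 0.997
finger_force: 0.0
```

Emit:
{"api": "play_rows", "payload": {"increments": [[[0, 0, 0], [0, 0, -10], 1], [[0, 0, 0], [0, 0, -10], 1], [[0, 0, 0], [0, 0, -10], 1], [[0, 0, 0], [0, 0, -10], 1], [[0, 0, 0], [0, 0, -10], 1], [[0, 0, 0], [0, 0, -10], 1], [[0, 0, 0], [0, 0, -10], 1], [[0, 0, 0], [0, 0, -10], 1]]}}

```text
t: 2.1
tcp_pos: [546.4, -197.8, 356.1]
orientation: [[-0.215, 0.977, -0.001], [0.977, 0.215, 0.0], [0.001, -0.001, -1.0]]
wrist_force: [-0.3, 0.4, -0.0]
width: 0.996
finger_force: 0.0
```

Emit:
{"api": "play_rows", "payload": {"increments": [[[0, 0, 0], [0, 0, -10], 1], [[0, 0, 0], [0, 0, -10], 1], [[0, 0, 0], [0, 0, -10], 1], [[0, 0, 0], [0, 0, -10], 1], [[0, 0, 0], [0, 0, -6], 1], [[0, 0, 0], [0, 0, 0], 1], [[0, 0, 0], [0, 0, 0], 1]]}}

```text
t: 2.98
tcp_pos: [546.5, -197.8, 356.4]
orientation: [[-0.848, 0.53, -0.001], [0.53, 0.848, 0.0], [0.001, -0.0, -1.0]]
wrist_force: [-0.0, 0.0, -0.9]
width: 1.002
finger_force: 0.0
```

```bash
python3 - <<'E'
from h import *
np.set_printoptions(precision=3,suppress=True)
o=ctrl.get_obs();print(o)
p=ctrl.camera_params("wrist");im=ctrl.read_camera("wrist");cv2.imwrite("pics/w1.png",im)
print(p); R=cv2.Rodrigues(p["rvec"])[0];c=-R.T@p["tvec"];print("cam in tool",o["orientation"].T@(c-o["tcp_pos"]),o["orientation"].T@R.T)
E
```

```text
{'t': 2.975, 'joint_positions': array([-0.347,  0.379, -0.091,  1.101,  0.   ,  0.211]), 'dq': array([-0.001, -0.001,  0.003,  0.   ,  0.001, -0.005]), 'tau': array([ -0.001, -46.671,  24.881,   0.008,  -0.   ,   0.004]), 'tcp_pos': array([ 546.542, -197.83 ,  356.413]), 'orientation': array([[-0.848,  0.53 , -0.001],
       [ 0.53 ,  0.848,  0.   ],
       [ 0.001, -0.   , -1.   ]]), 'wrist_force': array([-0.001,  0.016, -0.904]), 'moment': array([-0.016,  0.044,  0.003]), 'finger_force': 0.0, 'width': 1.0015934603871062}
{'K': array([[325.192,   0.   , 279.215],
       [  0.   , 325.192, 216.078],
       [  0.   ,   0.   ,   1.   ]]), 'rvec': array([-2.486, -1.378, -0.232]), 'tvec': array([-122.349, -562.573,  150.375])}
cam in tool [85.511  0.317 30.799] [[-0.    -0.945 -0.327]
 [ 1.    -0.001  0.   ]
 [-0.001 -0.327  0.945]]
```

View pics/w1.png

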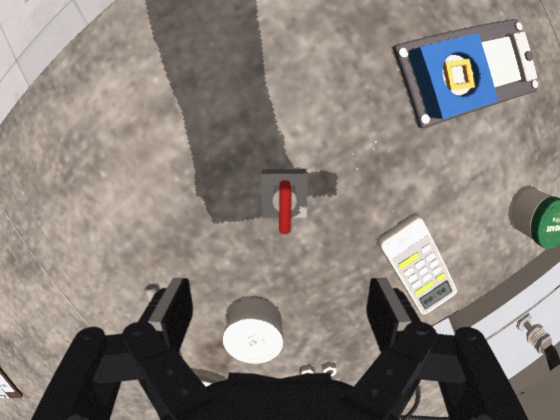

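The wrist view shows the handle aligned with the tool at (285,205), in its stand at (284,193). The tin is at (253,340), clear of the fingers, and the socket is at (460,75). Now I measure all of these.

```bash
python3 - <<'E'
from h import *
np.set_printoptions(precision=2,suppress=True)
p=ctrl.camera_params("wrist");o=ctrl.get_obs();im=cv2.imread("pics/w1.png");O=o["orientation"]
c=blobs(im,(0,120,70),(10,255,255),(255,170,315,245))[0][:,0]
print(c.min(0),c.max(0))
tl=lambda uv,z:O.T@(onz(p,uv,z,True)-o["tcp_pos"])
for v in(c[:,1].max(),c[:,1].max()-10,c[:,1].max()-20,c[:,1].max()-30,c[:,1].max()-40):
    r=c[abs(c[:,1]-v)<2];u0,u1=r[:,0].min()-.5,r[:,0].max()+.5
    print(v,u0,u1,[tl(((u0+u1)/2,v),z) for z in(74,57)])
# socket from wrist & top & scene
m=blobs(im,(20,120,120),(35,255,255),(430,45,495,105))[0]
r=cv2.minAreaRect(m);print(r,onz(p,r[0],42,True));b=np.array([onz(p,q,42,True)[:2] for q in cv2.boxPoints(r)])
e=np.diff(b,axis=0);print(b,np.hypot(*e.T),np.degrees(np.arctan2(e[:,1],e[:,0])))
m=blobs(im,(100,120,50),(130,255,255),(400,30,500,125))[0]
r=cv2.minAreaRect(m);print(r)
T=ctrl.camera_params("top");S=ctrl.camera_params("scene")
print(cross(ray(T,(231.4,253)),ray(S,(294.7,263))), cross(ray(p,(460,75),True),ray(T,(231.4,253))))
print("key",cross(ray(T,(340.5,239.5)),ray(S,(324.8,186.9))))
E
```

```text
[279 180] [290 233]
233 279.5 288.5 [array([-16.44,   4.42, 282.49]), array([-23.32,   4.7 , 299.49])]
223 278.5 290.5 [array([ -7.54,   4.79, 282.49]), array([-13.82,   5.09, 299.49])]
213 278.5 290.5 [array([  1.16,   4.75, 282.5 ]), array([ -4.53,   5.05, 299.49])]
203 279.5 290.5 [array([  9.68,   5.11, 282.5 ]), array([  4.56,   5.44, 299.5 ])]
193 279.5 290.5 [array([ 18.05,   5.07, 282.5 ]), array([ 13.5 ,   5.39, 299.5 ])]
((459.5, 74.49999237060547), (29.42665672302246, 24.775636672973633), 79.69515228271484) [527.6   15.02  42.  ]
[[510.68   5.77]
 [517.8   34.25]
 [545.13  25.23]
 [537.13  -3.19]] [29.35 28.78 29.52] [  75.98  -18.26 -105.72]
((453.4110107421875, 75.27859497070312), (75.5842514038086, 72.7621841430664), 72.18110656738281)
[528.82  13.37  37.71] [528.57  13.01  45.27]
key [ 548.65 -196.34   56.14]
```

Emit:
{"api": "play_rows", "payload": {"increments": [[[0.003, 0.0045, 0.03], [0, 0, 0], 1], [[0, 0, 0.03], [0, 0, 0], 1], [[0, 0, 0.03], [0, 0, 0], 1], [[0, 0, 0], [0, 0, 0], 1], [[0, 0, 0], [0, 0, 0], 1]]}}

```text
t: 3.65
tcp_pos: [546.9, -192.6, 267.6]
orientation: [[-0.849, 0.529, 0.001], [0.529, 0.849, -0.0], [-0.001, 0.0, -1.0]]
wrist_force: [-0.2, -0.3, 0.0]
width: 1.001
finger_force: 0.0
```

```bash
python3 - <<'E'
from h import *
np.set_printoptions(precision=2,suppress=True)
o=ctrl.get_obs();p=ctrl.camera_params("wrist");im=ctrl.read_camera("wrist");O=o["orientation"];print(o["tcp_pos"])
cv2.imwrite("pics/w2.png",im)
c=blobs(im,(0,120,70),(10,255,255),(240,120,330,400))[0][:,0]
print(c.min(0),c.max(0))
tl=lambda uv,z:O.T@(onz(p,uv,z,True)-o["tcp_pos"])
for v in np.linspace(c[:,1].max(),c[:,1].min()+3,6):
    r=c[abs(c[:,1]-v)<2];u0,u1=r[:,0].min()-.5,r[:,0].max()+.5
    print(v,u0,u1,[tl(((u0+u1)/2,v),z) for z in(74,57)])
E
```

```text
[ 546.9  -192.62  267.63]
[271 215] [287 292]
292.0 271.5 284.5 [array([-18.04,  -0.33, 193.65]), array([-28.85,  -0.39, 210.67])]
277.2 270.5 286.5 [array([ -7.91,  -0.02, 193.64]), array([-17.67,  -0.05, 210.65])]
262.4 270.5 287.5 [array([  1.7 ,   0.28, 193.63]), array([ -7.05,   0.27, 210.64])]
247.6 270.5 287.5 [array([ 10.87,   0.28, 193.62]), array([  3.08,   0.28, 210.63])]
232.8 270.5 287.5 [array([ 19.66,   0.29, 193.61]), array([ 12.79,   0.28, 210.62])]
218.0 271.5 286.5 [array([ 28.14,   0.29, 193.6 ]), array([ 22.15,   0.29, 210.61])]
```

View pics/w2.png

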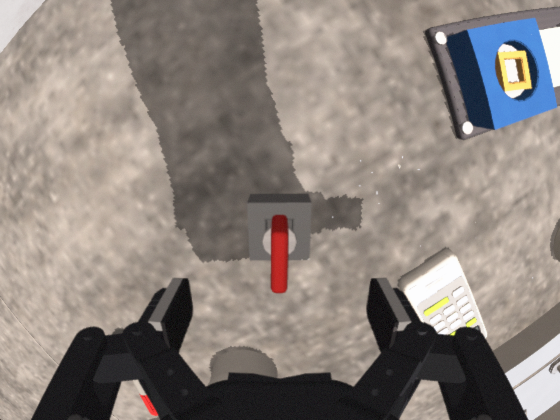

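Aligned: the handle is centred at columns 270 to 287, about 2 mm ahead along tool x. I descend to TCP z≈219 and grip.

Emit:
{"api": "play_rows", "payload": {"increments": [[[0.002, 0, 0.0245], [0, 0, 0], 1], [[0, 0, 0.0245], [0, 0, 0], 1], [[0, 0, 0], [0, 0, 0], 1], [[0, 0, 0], [0, 0, 0], 0.4], [[0, 0, 0], [0, 0, 0], 0], [[0, 0, 0], [0, 0, 0], 0], [[0, 0, 0], [0, 0, 0], 0], [[0, 0, 0], [0, 0, 0], 0]]}}

```text
t: 4.7
tcp_pos: [544.9, -191.4, 218.2]
orientation: [[-0.849, 0.528, 0.001], [0.528, 0.849, -0.0], [-0.001, 0.0, -1.0]]
wrist_force: [-0.5, 0.4, 3.4]
width: 0.106
finger_force: 58.5
```

Emit:
{"api": "play_rows", "payload": {"increments": [[[0, 0, 0], [0, 0, 0], 0], [[0, 0, 0], [0, 0, 0], 0], [[0, 0, 0], [0, 0, 0], 0]]}}

```text
t: 5.08
tcp_pos: [544.9, -191.5, 218.2]
orientation: [[-0.849, 0.528, 0.001], [0.528, 0.849, -0.0], [-0.001, 0.0, -1.0]]
wrist_force: [0.3, 0.0, 5.4]
width: 0.106
finger_force: 58.8
```

Emit:
{"api": "play_rows", "payload": {"increments": [[[0, 0, -0.005], [0, 0, 0], 0], [[0, 0, -0.01], [0, 0, 0], 0], [[0, 0, -0.015], [0, 0, 0], 0], [[0, 0, -0.025], [0, 0, 0], 0], [[0, 0, -0.025], [0, 0, 0], 0], [[0, 0, 0], [0, 0, 0], 0], [[0, 0, 0], [0, 0, 0], 0]]}}

```text
t: 5.95
tcp_pos: [544.5, -191.3, 297.4]
orientation: [[-0.849, 0.528, -0.0], [0.528, 0.849, 0.0], [0.0, -0.0, -1.0]]
wrist_force: [0.5, -0.3, -1.8]
width: 0.108
finger_force: 58.4
```

```bash
python3 - <<'E'
from h import *
np.set_printoptions(precision=2,suppress=True)
o=ctrl.get_obs();p=ctrl.camera_params("wrist");im=ctrl.read_camera("wrist");O=o["orientation"];print(o["tcp_pos"],o["wrist_force"],o["moment"],o["joint_positions"])
cv2.imwrite("pics/w3.png",im)
tl=lambda uv,z:O.T@(onz(p,uv,z,True)-o["tcp_pos"])
# socket
m=blobs(im,(20,120,120),(35,255,255),(350,0,560,160))
if m:
    r=cv2.minAreaRect(m[0]);print(r,onz(p,r[0],42,True))
E
```

```text
[ 544.5  -191.28  297.35] [ 0.51 -0.32 -1.85] [0.   0.03 0.01] [-0.34  0.41 -0.2   0.96  0.    0.22]
((491.52703857421875, 76.16217041015625), (35.01698684692383, 26.96143341064453), 80.53767395019531) [527.49  15.14  42.  ]
```

View pics/w3.png

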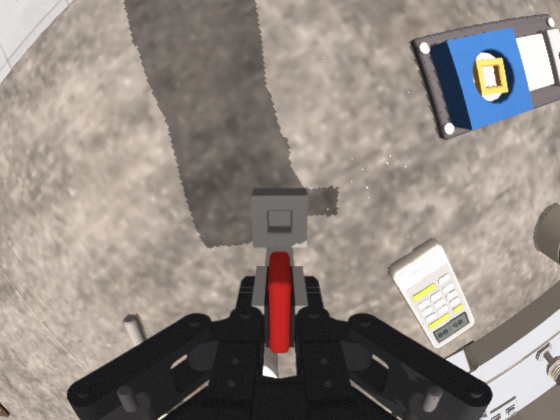

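Key lifted and held centrally (column 280). I move it above the clamp, turning it roughly into line with the socket.

Emit:
{"api": "play_rows", "payload": {"increments": [[[0.0245, 0.0332, 0], [0, 0, 0], 0], [[0.0245, 0.0332, 0], [0, 0, 0], 0], [[0.0245, 0.0332, 0], [0, 0, 0], 0], [[0.0245, 0.0332, 0], [0, 0, 0], 0], [[0.0245, 0.0332, 0], [0, 0, 0], 0], [[0, 0, 0], [0, 0, -8], 0], [[0, 0, 0], [0, 0, -8], 0], [[0, 0, 0], [0, 0, 0], 0]]}}

```text
t: 7.0
tcp_pos: [527.9, 14.5, 296.6]
orientation: [[-0.961, 0.275, -0.002], [0.275, 0.961, -0.0], [0.002, -0.001, -1.0]]
wrist_force: [0.4, -0.2, -1.8]
width: 0.105
finger_force: 58.7
```

Emit:
{"api": "play_rows", "payload": {"increments": [[[0, 0, 0], [0, 0, 0], 0], [[0, 0, 0], [0, 0, 0], 0]]}}

```text
t: 7.25
tcp_pos: [528.4, 14.1, 297.4]
orientation: [[-0.961, 0.275, -0.0], [0.275, 0.961, -0.0], [0.0, -0.0, -1.0]]
wrist_force: [-0.0, 0.5, -1.9]
width: 0.109
finger_force: 58.7
```

```bash
cat > soc.py <<'E'
from h import *
import sys
np.set_printoptions(precision=2,suppress=True)
o=ctrl.get_obs();p=ctrl.camera_params("wrist");im=ctrl.read_camera("wrist");O=o["orientation"];print(o["tcp_pos"],o["joint_positions"])
cv2.imwrite(sys.argv[1],im)
tl=lambda uv,z:(O.T@(onz(p,uv,z,True)-o["tcp_pos"]))[:2]
for nm,lo,hi,z in(("brass",(18,90,90),(35,255,255),42),("blue",(100,120,50),(130,255,255),45)):
    m=blobs(im,lo,hi,(170,100,390,300))
    c=m[0][:,0];b=np.array([tl(q,z) for q in c],np.float32)
    r=cv2.minAreaRect(b);print(nm,cv2.contourArea(m[0]),"tool xy",np.array(r[0]),r[1],r[2],cv2.boundingRect(m[0]))
# inner hole of brass: holes in mask
h=cv2.cvtColor(im,cv2.COLOR_BGR2HSV);m=cv2.inRange(h,(18,90,90),(35,255,255));mm=np.zeros_like(m);mm[100:300,170:390]=m[100:300,170:390]
cs,hi=cv2.findContours(mm,cv2.RETR_CCOMP,cv2.CHAIN_APPROX_NONE)
for c,q in zip(cs,hi[0]):
    if q[3]>=0 and cv2.contourArea(c)>50:
        r=cv2.minAreaRect(np.array([tl(x,42) for x in c[:,0]],np.float32));print("hole",r)
E
python3 soc.py pics/w4.png
```

```text
[528.4   14.08 297.44] [ 0.03  0.34 -0.32  0.91  0.    0.31]Traceback (most recent call last):
  File "soc.py", line 9, in <module>
    c=m[0][:,0];b=np.array([tl(q,z) for q in c],np.float32)
      ~^^^
IndexError: list index out of range
```

View pics/w4.png

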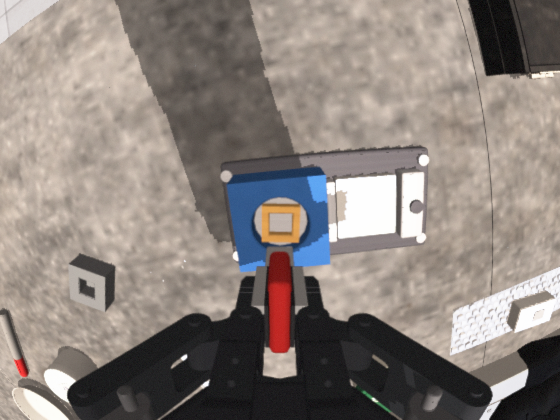

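The brass socket at (280,223) sits in line with the key, but it is in shade and looks orange, so I widen the hue range.

```bash
sed -i 's/(18,90,90),(35/(11,110,80),(35/g' soc.py; python3 soc.py pics/w5.png
```

```text
[528.43  14.08 297.53] [ 0.03  0.34 -0.32  0.91  0.    0.31]
brass 1350.5 tool xy [2.36 1.57] (29.107580184936523, 27.5737247467041) 0.0448695532977581 (262, 204, 38, 38)
blue 6042.5 tool xy [4.47 1.14] (69.69184875488281, 75.7166748046875) 84.43638610839844 (227, 167, 103, 104)
hole ((2.9687957763671875, 1.334923267364502), (15.688216209411621, 17.84308624267578), 0.03210463747382164)
```

```bash
cat > hand.py <<'E'
from h import *
import sys
im=cv2.imread(sys.argv[1]);o=ctrl.get_obs();p=ctrl.camera_params("wrist");O=o["orientation"]
c=blobs(im,(0,120,60),(7,255,255),(255,240,305,365))[0][:,0]
for v in np.linspace(c[:,1].min()+5,c[:,1].max(),7):
    r=c[abs(c[:,1]-v)<2];u=(r[:,0].min()+r[:,0].max())/2
    print(v,r[:,0].min(),r[:,0].max(),[(O.T@(onz(p,(u,v),o["tcp_pos"][2]-z,True)-o["tcp_pos"])).round(2) for z in(144,178)])
E
python3 hand.py pics/w5.png
```

```text
257.0 270 288 [array([ 29.45,   0.56, 144.  ]), array([ 12.66,   0.56, 178.  ])]
272.8333333333333 268 290 [array([ 22.42,   0.56, 144.  ]), array([  3.52,   0.55, 178.  ])]
288.6666666666667 267 291 [array([ 15.  ,   0.55, 144.  ]), array([ -6.13,   0.54, 178.  ])]
304.5 269 290 [array([  7.11,   0.76, 144.  ]), array([-16.39,   0.81, 178.  ])]
320.3333333333333 269 290 [array([ -1.32,   0.76, 144.  ]), array([-27.36,   0.81, 178.  ])]
336.1666666666667 269 290 [array([-10.41,   0.76, 144.  ]), array([-39.17,   0.81, 177.99])]
352.0 272 287 [array([-20.28,   0.76, 144.  ]), array([-52.01,   0.81, 177.99])]
```

Emit:
{"api": "play_rows", "payload": {"increments": [[[0.002, 0.0009, 0.012], [0, 0, 0], 0], [[0, 0, 0.012], [0, 0, 0], 0], [[0, 0, 0], [0, 0, 0], 0], [[0, 0, 0], [0, 0, 0], 0]]}}

```text
t: 7.85
tcp_pos: [526.8, 15.7, 273.5]
orientation: [[-0.962, 0.274, -0.0], [0.274, 0.962, -0.0], [0.0, -0.0, -1.0]]
wrist_force: [-0.1, -0.5, -2.2]
width: 0.105
finger_force: 58.7
```

```bash
python3 soc.py pics/w6.png; python3 hand.py pics/w6.png | tail -2; python3 - <<'E'
import cv2
im=cv2.imread("pics/w6.png")[170:370,180:380]
cv2.imwrite("pics/w6c.png",cv2.resize(im,None,fx=3,fy=3,interpolation=cv2.INTER_CUBIC))
E
```

```text
[526.78  15.69 273.46] [ 0.03  0.35 -0.36  0.85 -0.    0.31]
brass 816.0 tool xy [0.4  0.29] (30.01458740234375, 28.158592224121094) 0.3356432616710663 (258, 217, 43, 42)
blue 6817.0 tool xy [ 2.97 -0.01] (69.81729125976562, 76.41357421875) 84.49748992919922 (220, 176, 113, 114)
336.1666666666667 269 290 [array([-10.4 ,   0.78, 144.  ]), array([-39.17,   0.83, 178.01])]
352.0 272 287 [array([-20.27,   0.78, 144.01]), array([-52.01,   0.83, 178.01])]
```

View pics/w6c.png

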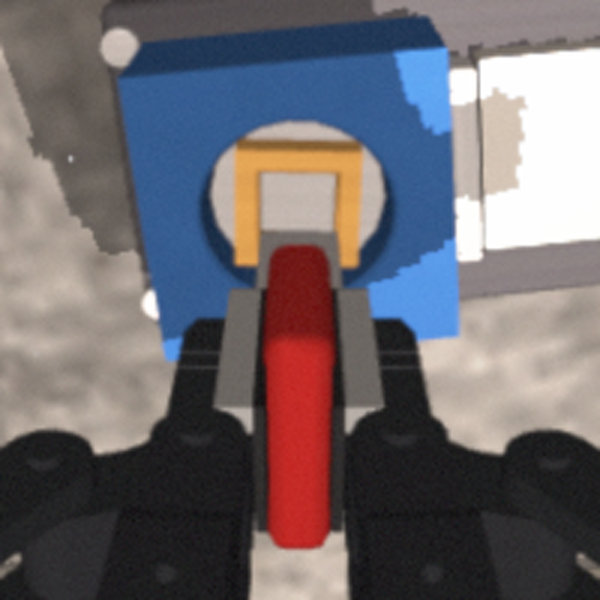

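Socket and handle line up at columns ~297 in the crop. I trim y by 0.3 mm and lower to just above the mouth.

Emit:
{"api": "play_rows", "payload": {"increments": [[[0, -0.0003, 0.009], [0, 0, 0], 0], [[0, 0, 0.009], [0, 0, 0], 0], [[0, 0, 0], [0, 0, 0], 0], [[0, 0, 0.002], [0, 0, 0], 0], [[0, 0, 0.002], [0, 0, 0], 0], [[0, 0, 0.001], [0, 0, 0], 0], [[0, 0, 0], [0, 0, 0], 0]]}}

```text
t: 8.78
tcp_pos: [526.7, 15.4, 250.8]
orientation: [[-0.962, 0.274, 0.0], [0.274, 0.962, 0.0], [-0.0, 0.0, -1.0]]
wrist_force: [-1.0, -0.6, -1.0]
width: 0.109
finger_force: 58.9
```

Emit:
{"api": "play_rows", "payload": {"increments": [[[0, 0, 0.001], [0, 0, 0], 0], [[0, 0, 0.001], [0, 0, 0], 0], [[0, 0, 0], [0, 0, 0], 0]]}}

```text
t: 9.15
tcp_pos: [526.7, 15.4, 250.3]
orientation: [[-0.962, 0.274, 0.001], [0.274, 0.962, 0.0], [-0.001, 0.0, -1.0]]
wrist_force: [-3.1, 0.0, 10.1]
width: 0.107
finger_force: 60.7
```

Bevel touches the rim: 10 N up, with a sideways push towards world -x. I ease that way, along tool +x.

Emit:
{"api": "play_rows", "payload": {"increments": [[[0.0006, 0, -0.0003], [0, 0, 0], 0], [[0.0003, 0, 0], [0, 0, 0], 0], [[0, 0, 0], [0, 0, 0], 0]]}}

```text
t: 9.52
tcp_pos: [526.3, 15.5, 250.4]
orientation: [[-0.962, 0.274, 0.002], [0.274, 0.962, -0.0], [-0.002, 0.0, -1.0]]
wrist_force: [-2.4, 0.0, 6.6]
width: 0.105
finger_force: 60.1
```

Emit:
{"api": "play_rows", "payload": {"increments": [[[0, 0, 0.001], [0, 0, 0], 0], [[0, 0, 0.0005], [0, 0, 0], 0], [[0, 0, 0], [0, 0, 0], 0]]}}

```text
t: 9.9
tcp_pos: [526.3, 15.6, 250.1]
orientation: [[-0.962, 0.274, 0.003], [0.274, 0.962, -0.0], [-0.003, 0.0, -1.0]]
wrist_force: [-4.4, -1.1, 16.4]
width: 0.107
finger_force: 61.4
```

```bash
python3 -c "
from station import ctrl
o=ctrl.get_obs();print(o['wrist_force'],o['moment'],o['tcp_pos'])"
```

```text
[-4.38911549 -1.10014322 16.39085687] [-0.14161048  0.88099503 -0.04817106] [526.30680832  15.55593133 250.14251097]
```

Emit:
{"api": "play_rows", "payload": {"increments": [[[0, 0, -0.002], [0, 0, 0], 0], [[0, 0, -0.001], [0, 0, 0], 0], [[0.0004, 0, 0], [0, 0, 0], 0], [[0, 0, 0], [0, 0, 0], 0], [[0, 0, 0], [0, 0, 0], 0]]}}

```text
t: 10.52
tcp_pos: [525.8, 15.8, 250.6]
orientation: [[-0.962, 0.274, 0.001], [0.274, 0.962, -0.0], [-0.001, 0.0, -1.0]]
wrist_force: [2.2, -0.7, -0.4]
width: 0.104
finger_force: 59.0
```

```bash
python3 -c "
from station import ctrl
o=ctrl.get_obs();print(o['wrist_force'],o['moment'],o['tcp_pos'],o['orientation'])"
```

```text
[ 2.19611357 -0.69822501 -0.40088812] [-0.11251718 -0.27890552  0.00148407] [525.80438884  15.75334813 250.5608448 ] [[-9.61762150e-01  2.73885009e-01  7.54093240e-04]
 [ 2.73885010e-01  9.61762440e-01 -1.03444571e-04]
 [-7.53590471e-04  1.07045762e-04 -9.99999710e-01]]
```

Emit:
{"api": "play_rows", "payload": {"increments": [[[0, 0, 0.001], [0, 0, 0], 0], [[0, 0, 0.001], [0, 0, 0], 0], [[0, 0, 0.0005], [0, 0, 0], 0], [[0, 0, 0], [0, 0, 0], 0]]}}

```text
t: 11.02
tcp_pos: [525.8, 15.7, 249.9]
orientation: [[-0.962, 0.274, 0.002], [0.274, 0.962, -0.0], [-0.002, 0.001, -1.0]]
wrist_force: [-2.1, -1.0, 14.3]
width: 0.105
finger_force: 61.1
```

```bash
python3 -c "
from station import ctrl
o=ctrl.get_obs();print(o['wrist_force'],o['moment'],o['tcp_pos'])"
```

```text
[-2.11754204 -0.95359081 14.26349774] [-0.15425471  0.44814146 -0.04107392] [525.84324194  15.74021666 249.87878011]
```

Emit:
{"api": "play_rows", "payload": {"increments": [[[0, 0, -0.0015], [0, 0, 0], 0], [[0, -0.0006, 0], [0, 0, 0], 0], [[0, 0, 0.001], [0, 0, 0], 0], [[0, 0, 0.001], [0, 0, 0], 0], [[0, 0, 0], [0, 0, 0], 0]]}}

```text
t: 11.65
tcp_pos: [525.8, 15.4, 249.7]
orientation: [[-0.962, 0.274, 0.003], [0.274, 0.962, 0.001], [-0.002, 0.002, -1.0]]
wrist_force: [-3.3, 0.8, 17.1]
width: 0.104
finger_force: 61.8
```

```bash
python3 -c "
from station import ctrl
o=ctrl.get_obs();print(o['wrist_force'],o['moment'],o['tcp_pos'])"
```

```text
[-3.34053582  0.79767595 17.12267513] [0.17685011 0.59264493 0.03388764] [525.78768399  15.44035672 249.70052472]
```

Emit:
{"api": "play_rows", "payload": {"increments": [[[0, 0, -0.0015], [0, 0, 0], 0], [[0.0006, 0, 0], [0, 0, 0], 0], [[0, 0, 0.001], [0, 0, 0], 0], [[0, 0, 0.0005], [0, 0, 0], 0], [[0, 0, 0], [0, 0, 0], 0]]}}

```text
t: 12.28
tcp_pos: [525.5, 15.5, 249.7]
orientation: [[-0.962, 0.274, 0.003], [0.274, 0.962, 0.001], [-0.003, 0.002, -1.0]]
wrist_force: [-2.0, 0.0, 16.6]
width: 0.108
finger_force: 61.6
```

```bash
python3 -c "
from station import ctrl
o=ctrl.get_obs();print(o['wrist_force'],o['moment'],o['tcp_pos'])"
```

```text
[-1.96432949e+00  5.29499840e-03  1.66042476e+01] [0.05373457 0.38973155 0.03214526] [525.51557916  15.52079496 249.69075847]
```

Emit:
{"api": "play_rows", "payload": {"increments": [[[0.0005, 0, -0.0005], [0, 0, 0], 0], [[0.0005, 0, 0], [0, 0, 0], 0], [[0, 0, 0], [0, 0, 0], 0]]}}

```text
t: 12.65
tcp_pos: [525.1, 15.6, 249.8]
orientation: [[-0.962, 0.274, 0.005], [0.274, 0.962, 0.0], [-0.004, 0.001, -1.0]]
wrist_force: [0.3, -0.5, 13.0]
width: 0.104
finger_force: 60.8
```

```bash
cat > s.py <<'E'
from station import ctrl
o=ctrl.get_obs();F=o['wrist_force'];M=o['moment'];n=F[2]+1.9
print(F.round(2),M.round(3),o['tcp_pos'].round(2),o['orientation'][:2,2].round(4),'r',round((M[0]-.21*F[1])/n*1e3,1),round((-.21*F[0]-M[1]+.03)/n*1e3,1),"(ry,rx)", "tip",(o['tcp_pos']+210*o['orientation'][:,2]).round(2),o['joint_positions'][5].round(3))
E
python3 s.py
```

```text
[ 0.27 -0.52 13.03] [-0.085 -0.211  0.017] [525.07  15.65 249.83] [0.0046 0.0002] r 1.6 12.3 (ry,rx) tip [526.04  15.68  39.83] 0.307
```

Emit:
{"api": "play_rows", "payload": {"increments": [[[0, -0.0005, 0], [0, 0, 0], 0], [[0, -0.0005, 0], [0, 0, 0], 0], [[0, 0, 0], [0, 0, 0], 0]]}}

```text
t: 13.02
tcp_pos: [525.0, 15.1, 249.9]
orientation: [[-0.962, 0.274, 0.005], [0.274, 0.962, 0.002], [-0.004, 0.003, -1.0]]
wrist_force: [0.6, 0.7, 11.7]
width: 0.108
finger_force: 60.7
```

```bash
python3 s.py
```

```text
[ 0.63  0.73 11.65] [ 0.347 -0.215 -0.001] [524.97  15.11 249.86] [0.005  0.0018] r 14.3 8.3 (ry,rx) tip [526.02  15.49  39.86] 0.305
```

Emit:
{"api": "play_rows", "payload": {"increments": [[[0, 0, -0.003], [0, 0, 0], 0], [[0, 0, -0.001], [0, 0, 0], 0], [[0, 0, 0], [0, 0, 0], 0], [[0, 0, 0], [0, 0, 0], 0]]}}

```text
t: 13.52
tcp_pos: [523.1, 14.6, 251.4]
orientation: [[-0.962, 0.274, -0.001], [0.274, 0.962, -0.0], [0.001, -0.0, -1.0]]
wrist_force: [0.6, 0.3, -1.9]
width: 0.111
finger_force: 58.7
```

```bash
python3 s.py; python3 - <<'E'
from station import ctrl
import cv2,numpy as np
a=ctrl.read_camera("scene")[190:310,240:350]
w=ctrl.read_camera("wrist");cv2.imwrite("pics/w7.png",w)
a=cv2.resize(a,(440,480),interpolation=cv2.INTER_CUBIC);b=cv2.resize(w[200:360,220:340],(360,480),interpolation=cv2.INTER_CUBIC)
cv2.imwrite("pics/c7.png",np.hstack([a,b]))
E
```

```text
[ 0.57  0.26 -1.86] [-0.023  0.026 -0.076] [523.1   14.63 251.41] [-0.0014 -0.    ] r -1841.3 -2757.6 (ry,rx) tip [522.8   14.62  41.41] 0.305
```

View pics/c7.png

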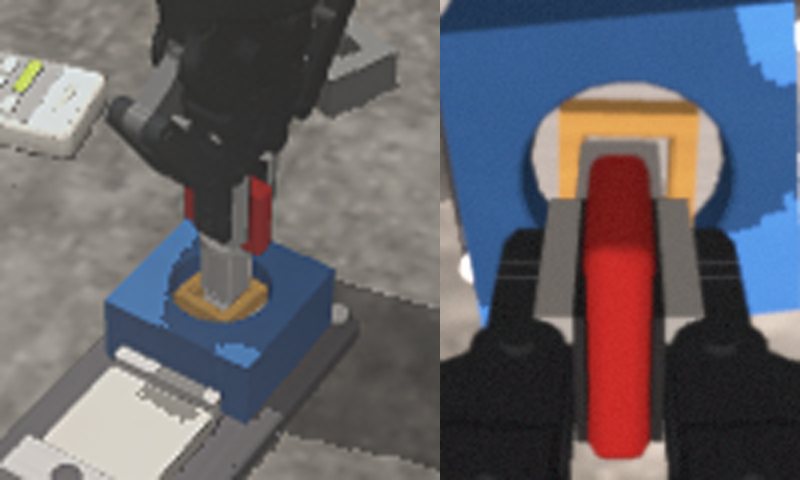

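```bash
python3 - <<'E'
from h import *
o=ctrl.get_obs();p=ctrl.camera_params("wrist");O=o["orientation"];im=cv2.imread("pics/w7.png")
tl=lambda uv,z:(O.T@(onz(p,uv,z,True)-o["tcp_pos"]))[:2].round(2)
for n,uv in dict(outL=(260,252),outR=(305.7,252),outT=(283,237.3),inT=(283,245.7),inL=(266.7,252),inR=(297.3,252)).items(): print(n,tl(uv,42))
h=cv2.cvtColor(im,cv2.COLOR_BGR2HSV)
print([tuple(x) for x in h[228:252,283]]); print([tuple(x) for x in h[250,254:312]])
E
python3 hand.py pics/w7.png|tail -3
```

```text
outL [  0.41 -11.  ]
outR [ 0.37 16.82]
outT [10.13  2.95]
inT [4.64 2.97]
inL [ 0.43 -6.92]
inR [ 0.4  11.69]
[(np.uint8(0), np.uint8(12), np.uint8(177)), (np.uint8(9), np.uint8(24), np.uint8(201)), (np.uint8(10), np.uint8(27), np.uint8(202)), (np.uint8(12), np.uint8(30), np.uint8(197)), (np.uint8(15), np.uint8(44), np.uint8(184)), (np.uint8(15), np.uint8(93), np.uint8(157)), (np.uint8(16), np.uint8(153), np.uint8(138)), (np.uint8(16), np.uint8(161), np.uint8(136)), (np.uint8(16), np.uint8(159), np.uint8(141)), (np.uint8(16), np.uint8(158), np.uint8(168)), (np.uint8(16), np.uint8(162), np.uint8(208)), (np.uint8(17), np.uint8(159), np.uint8(226)), (np.uint8(17), np.uint8(156), np.uint8(230)), (np.uint8(17), np.uint8(159), np.uint8(230)), (np.uint8(17), np.uint8(157), np.uint8(231)), (np.uint8(17), np.uint8(157), np.uint8(232)), (np.uint8(16), np.uint8(156), np.uint8(221)), (np.uint8(15), np.uint8(104), np.uint8(201)), (np.uint8(13), np.uint8(55), np.uint8(168)), (np.uint8(10), np.uint8(30), np.uint8(128)), (np.uint8(9), np.uint8(22), np.uint8(114)), (np.uint8(3), np.uint8(20), np.uin
[... 2273 characters left out ...]
int8(158), np.uint8(225)), (np.uint8(16), np.uint8(161), np.uint8(224)), (np.uint8(17), np.uint8(152), np.uint8(225)), (np.uint8(15), np.uint8(111), np.uint8(219)), (np.uint8(14), np.uint8(51), np.uint8(204)), (np.uint8(11), np.uint8(28), np.uint8(203)), (np.uint8(11), np.uint8(24), np.uint8(201)), (np.uint8(11), np.uint8(25), np.uint8(201)), (np.uint8(11), np.uint8(25), np.uint8(200)), (np.uint8(9), np.uint8(24), np.uint8(201))]
320.3333333333333 269 290 [array([ -1.32,   0.76, 144.  ]), array([-27.34,   0.81, 177.98])]
336.1666666666667 269 290 [array([-10.4 ,   0.76, 143.99]), array([-39.15,   0.81, 177.97])]
352.0 272 286 [array([-20.27,   0.53, 143.98]), array([-51.98,   0.51, 177.96])]
```

The wrist crop explains it. The shank spans columns 267–292 and the brass spans 259–305, so the key is now about 2 mm too far to tool -y. In tool x the shank hangs about 2.8 mm off the TCP, which the handle did not show. I lift, correct and check.

Emit:
{"api": "play_rows", "payload": {"increments": [[[0, 0, -0.003], [0, 0, 0], 0], [[-0.0009, 0.002, 0], [0, 0, 0], 0], [[0, 0, 0], [0, 0, 0], 0], [[0, 0, 0], [0, 0, 0], 0]]}}

```text
t: 14.12
tcp_pos: [524.9, 16.4, 255.0]
orientation: [[-0.962, 0.274, -0.0], [0.274, 0.962, -0.0], [0.0, -0.0, -1.0]]
wrist_force: [0.1, 0.5, -1.1]
width: 0.107
finger_force: 58.7
```

```bash
python3 s.py; python3 - <<'E'
from h import *
o=ctrl.get_obs();p=ctrl.camera_params("wrist");O=o["orientation"];w=ctrl.read_camera("wrist");cv2.imwrite("pics/w8.png",w)
tl=lambda uv,z:(O.T@(onz(p,uv,z,True)-o["tcp_pos"]))[:2].round(2)
h=cv2.cvtColor(w,cv2.COLOR_BGR2HSV)
print(["%d/%d"%(x[1],x[2]) for x in h[226:256,281]]); 
for v in(244,248): print(v,["%d/%d"%(x[1],x[2]) for x in h[v,256:312]])
print({v:tl((281,v),42).tolist() for v in range(232,252,3)},{u:tl((u,248),42).tolist()[1] for u in(258,268,290,306)})
E
```

```text
[ 0.14  0.47 -1.05] [ 0.016 -0.049  0.007] [524.88  16.37 255.  ] [-0. -0.] r -98.3 58.6 (ry,rx) tip [524.87  16.37  45.  ] 0.309
['27/200', '27/197', '44/185', '95/156', '149/137', '158/134', '157/141', '160/177', '161/217', '160/225', '156/229', '157/230', '160/229', '161/227', '152/207', '73/189', '31/197', '24/199', '25/197', '25/195', '24/170', '20/130', '22/116', '27/114', '35/116', '95/121', '184/119', '208/115', '203/117', '215/115']
244 ['109/215', '156/223', '159/225', '158/225', '158/225', '160/225', '157/224', '163/210', '154/174', '78/160', '29/195', '25/197', '24/198', '25/197', '27/200', '22/195', '23/196', '25/197', '24/199', '26/199', '24/199', '25/197', '26/199', '26/199', '26/198', '25/197', '25/200', '24/199', '24/198', '23/197', '23/197', '24/199', '26/198', '26/198', '26/199', '34/190', '73/171', '144/174', '162/194', '159/221', '158/223', '160/223', '157/223', '158/223', '153/224', '116/218', '55/207', '29/201', '26/199', '25/200', '25/201', '26/199', '24/188', '14/144', '77/79', '160/89']
248 ['110/218', '151/227', '158/228', '157/229', '158/228', '161/227', '158/227', '160/218', '153/182', '91/157', '32/165', '22/125', '26/116', '22/115', '24/115', '29/114', '27/115', '24/116', '22/115', '20/115', '27/115', '22/117', '22/117', '25/114', '24/116', '22/116', '20/116', '24/116', '24/116', '24/117', '24/116', '24/117', '26/119', '28/119', '26/118', '31/115', '96/141', '151/184', '158/210', '157/226', '160/226', '160/227', '157/229', '158/227', '151/228', '107/220', '42/201', '27/201', '26/199', '24/198', '26/199', '25/200', '25/197', '18/167', '19/109', '120/72']
{232: [12.18, 1.79], 235: [10.22, 1.8], 238: [8.25, 1.8], 241: [6.26, 1.8], 244: [4.25, 1.81], 247: [2.23, 1.81], 250: [0.19, 1.81]} {258: -12.37, 268: -6.2, 290: 7.36, 306: 17.24}
```

Now the hole floor shows between rim and shank. From that I need about +0.9 mm in tool x and -0.4 mm in y. Correct and lower gently.

Emit:
{"api": "play_rows", "payload": {"increments": [[[0.0009, -0.0004, 0], [0, 0, 0], 0], [[0, 0, 0.002], [0, 0, 0], 0], [[0, 0, 0.002], [0, 0, 0], 0], [[0, 0, 0.001], [0, 0, 0], 0], [[0, 0, 0.001], [0, 0, 0], 0], [[0, 0, 0], [0, 0, 0], 0]]}}

```text
t: 14.92
tcp_pos: [524.0, 16.2, 248.9]
orientation: [[-0.962, 0.274, 0.0], [0.274, 0.962, -0.0], [-0.0, 0.0, -1.0]]
wrist_force: [-0.2, 0.1, -1.7]
width: 0.108
finger_force: 58.7
```

```bash
python3 s.py
```

```text
[-0.18  0.08 -1.69] [ 0.001 -0.048 -0.015] [523.99  16.2  248.94] [ 0.0001 -0.    ] r -72.5 558.5 (ry,rx) tip [524.01  16.19  38.94] 0.308
```

Free at tip z≈39 mm, lower than it stuck before. I continue down.

Emit:
{"api": "play_rows", "payload": {"increments": [[[0, 0, 0.002], [0, 0, 0], 0], [[0, 0, 0.001], [0, 0, 0], 0], [[0, 0, 0], [0, 0, 0], 0]]}}

```text
t: 15.3
tcp_pos: [524.0, 16.2, 245.9]
orientation: [[-0.962, 0.274, 0.0], [0.274, 0.962, -0.0], [-0.0, -0.0, -1.0]]
wrist_force: [-0.1, -0.3, -1.8]
width: 0.11
finger_force: 58.7
```

```bash
python3 s.py
```

```text
[-0.07 -0.35 -1.78] [-0.081 -0.148 -0.024] [523.98  16.2  245.91] [ 0.0001 -0.0001] r -65.8 1569.9 (ry,rx) tip [524.    16.18  35.91] 0.308
```

Emit:
{"api": "play_rows", "payload": {"increments": [[[0, 0, 0.002], [0, 0, 0], 0], [[0, 0, 0.002], [0, 0, 0], 0], [[0, 0, 0.001], [0, 0, 0], 0], [[0, 0, 0], [0, 0, 0], 0]]}}

```text
t: 15.8
tcp_pos: [524.0, 16.2, 240.9]
orientation: [[-0.962, 0.274, 0.0], [0.274, 0.962, -0.0], [-0.0, -0.0, -1.0]]
wrist_force: [0.7, -0.4, -1.6]
width: 0.107
finger_force: 58.7
```

```bash
python3 s.py
```

```text
[ 0.67 -0.37 -1.58] [-0.036 -0.252 -0.009] [523.98  16.22 240.89] [ 0.0001 -0.0001] r 127.7 449.1 (ry,rx) tip [523.99  16.2   30.89] 0.308
```

Emit:
{"api": "play_rows", "payload": {"increments": [[[0, 0, 0.001], [0, 0, 0], 0], [[0, 0, 0.001], [0, 0, 0], 0], [[0, 0, 0], [0, 0, 0], 0]]}}

```text
t: 16.18
tcp_pos: [524.0, 16.2, 239.0]
orientation: [[-0.962, 0.274, 0.0], [0.274, 0.962, 0.0], [-0.0, 0.0, -1.0]]
wrist_force: [0.8, 0.6, -2.3]
width: 0.107
finger_force: 58.7
```

```bash
python3 s.py
```

```text
[ 0.77  0.59 -2.26] [-0.106 -0.253 -0.002] [523.97  16.19 238.97] [0.0002 0.    ] r 636.8 -335.2 (ry,rx) tip [524.01  16.19  28.97] 0.308
```

Emit:
{"api": "play_rows", "payload": {"increments": [[[0, 0, 0.001], [0, 0, 0], 0], [[0, 0, 0.001], [0, 0, 0], 0], [[0, 0, 0], [0, 0, 0], 0]]}}

```text
t: 16.55
tcp_pos: [523.9, 16.2, 238.2]
orientation: [[-0.962, 0.274, 0.001], [0.274, 0.962, 0.0], [-0.001, 0.0, -1.0]]
wrist_force: [-1.6, 0.4, 8.4]
width: 0.105
finger_force: 60.2
```

```bash
python3 s.py
```

```text
[-1.59  0.39  8.41] [-0.064  0.369 -0.017] [523.94  16.21 238.16] [0.0009 0.    ] r -14.3 -0.4 (ry,rx) tip [524.12  16.22  28.16] 0.308
```

Emit:
{"api": "play_rows", "payload": {"increments": [[[0, 0, 0.001], [0, 0, 0], 0], [[0, 0, 0], [0, 0, 0], 0]]}}

```text
t: 16.8
tcp_pos: [523.9, 16.2, 238.1]
orientation: [[-0.962, 0.274, 0.001], [0.274, 0.962, 0.0], [-0.001, 0.0, -1.0]]
wrist_force: [-3.3, 0.2, 15.1]
width: 0.106
finger_force: 61.3
```

```bash
python3 s.py
```

```text
[-3.25  0.24 15.06] [-0.037  0.814 -0.047] [523.92  16.22 238.08] [0.0014 0.0001] r -5.1 -5.9 (ry,rx) tip [524.23  16.24  28.08] 0.308
```

Fully seated: the floor is felt at TCP z 238.1, where it should be. I relieve the push and start turning clockwise.

Emit:
{"api": "play_rows", "payload": {"increments": [[[0, 0, -0.0018], [0, 0, 0], 0], [[0, 0, 0], [0, 0, 4], 0], [[0, 0, 0], [0, 0, 4], 0], [[0, 0, 0], [0, 0, 0], 0], [[0, 0, 0], [0, 0, 0], 0]]}}

```text
t: 17.42
tcp_pos: [524.5, 16.3, 238.2]
orientation: [[-0.915, 0.404, 0.002], [0.404, 0.915, 0.0], [-0.001, 0.001, -1.0]]
wrist_force: [0.6, 0.1, 3.4]
width: 0.105
finger_force: 59.4
```

```bash
cat > m.py <<'E'
from station import ctrl
import numpy as np
o=ctrl.get_obs();O=o['orientation'];print('yaw cw deg',round(-np.degrees(np.arctan2(O[1,0],O[0,0]))+164.1,2),'Mz',o['moment'][2].round(3),'F',o['wrist_force'].round(1),o['tcp_pos'].round(1),'z',O[:2,2].round(4),'w',round(o['width'],3),'t',o['t'])
E
python3 m.py
```

```text
yaw cw deg 7.93 Mz -0.011 F [0.6 0.1 3.4] [524.5  16.3 238.2] z [0.0016 0.0004] w 0.105 t 17.425
```

Emit:
{"api": "play_rows", "payload": {"increments": [[[0, 0, 0], [0, 0, 4], 0], [[0, 0, 0], [0, 0, 0], 0], [[0, 0, 0], [0, 0, 0], 0]]}}

```text
t: 17.8
tcp_pos: [524.5, 16.5, 238.2]
orientation: [[-0.885, 0.466, 0.002], [0.466, 0.885, 0.001], [-0.001, 0.001, -1.0]]
wrist_force: [2.5, 2.2, 3.4]
width: 0.103
finger_force: 59.5
```

```bash
python3 m.py
```

```text
yaw cw deg 11.9 Mz 0.216 F [2.5 2.2 3.4] [524.5  16.5 238.2] z [0.0016 0.0008] w 0.103 t 17.8
```

Emit:
{"api": "play_rows", "payload": {"increments": [[[0, 0, 0], [0, 0, 4], 0], [[0, 0, 0], [0, 0, 0], 0], [[0, 0, 0], [0, 0, 0], 0]]}}

```text
t: 18.18
tcp_pos: [524.5, 16.5, 238.2]
orientation: [[-0.85, 0.527, 0.002], [0.527, 0.85, 0.001], [-0.001, 0.002, -1.0]]
wrist_force: [2.8, 3.3, 5.0]
width: 0.104
finger_force: 59.5
```

```bash
python3 m.py
```

```text
yaw cw deg 15.91 Mz 0.15 F [2.8 3.3 5. ] [524.5  16.5 238.2] z [0.0017 0.0012] w 0.104 t 18.175
```

Emit:
{"api": "play_rows", "payload": {"increments": [[[0, 0.0006, 0], [0, 0, 4], 0], [[0, 0, 0], [0, 0, 0], 0], [[0, 0, 0], [0, 0, 0], 0]]}}

```text
t: 18.55
tcp_pos: [524.8, 16.9, 238.2]
orientation: [[-0.811, 0.585, 0.002], [0.585, 0.811, 0.001], [-0.001, 0.001, -1.0]]
wrist_force: [3.5, 3.2, 5.8]
width: 0.111
finger_force: 59.7
```

```bash
python3 m.py
```

```text
yaw cw deg 19.9 Mz 0.247 F [3.5 3.2 5.8] [524.8  16.9 238.2] z [0.0015 0.0005] w 0.111 t 18.55
```

Emit:
{"api": "play_rows", "payload": {"increments": [[[0, 0, 0], [0, 0, 4], 0], [[0, 0, 0], [0, 0, 0], 0], [[0, 0, 0], [0, 0, 0], 0]]}}

```text
t: 18.92
tcp_pos: [524.8, 17.0, 238.2]
orientation: [[-0.768, 0.64, 0.002], [0.64, 0.768, 0.001], [-0.001, 0.002, -1.0]]
wrist_force: [2.9, 4.1, 4.7]
width: 0.106
finger_force: 59.7
```

```bash
python3 m.py
```

```text
yaw cw deg 23.9 Mz 0.184 F [2.9 4.1 4.7] [524.8  17.  238.2] z [0.0017 0.001 ] w 0.106 t 18.925
```

Emit:
{"api": "play_rows", "payload": {"increments": [[[0, 0, 0], [0, 0, 4], 0], [[0, 0, 0], [0, 0, 0], 0], [[0, 0, 0], [0, 0, 0], 0]]}}

```text
t: 19.3
tcp_pos: [524.9, 17.1, 238.2]
orientation: [[-0.722, 0.692, 0.002], [0.692, 0.722, 0.001], [-0.001, 0.002, -1.0]]
wrist_force: [4.1, 4.2, 4.0]
width: 0.104
finger_force: 59.6
```

```bash
python3 m.py
```

```text
yaw cw deg 27.89 Mz 0.218 F [4.1 4.2 4. ] [524.9  17.1 238.2] z [0.002  0.0013] w 0.104 t 19.3
```

```bash
cat > m.py <<'E'
from station import ctrl
import numpy as np
M=[]
for i in range(4):
    ctrl.read_camera("top");o=ctrl.get_obs();M.append(o['moment'][2])
O=o['orientation'];print('yaw cw deg',round(-np.degrees(np.arctan2(O[1,0],O[0,0]))+164.1,2),'Mz',np.mean(M).round(3),np.std(M).round(3),'F',o['wrist_force'].round(1),o['tcp_pos'].round(1),'t',o['t'])
E
python3 m.py
```

```text
yaw cw deg 27.89 Mz 0.233 0.027 F [3.6 5.1 4.8] [524.9  17.1 238.2] t 19.5
```

Emit:
{"api": "play_rows", "payload": {"increments": [[[0, 0.0009, 0], [0, 0, 4], 0], [[0, 0, 0], [0, 0, 0], 0]]}}

```text
t: 19.75
tcp_pos: [525.3, 17.5, 238.2]
orientation: [[-0.671, 0.741, 0.001], [0.741, 0.671, 0.0], [-0.001, 0.001, -1.0]]
wrist_force: [3.3, 3.2, 4.8]
width: 0.104
finger_force: 59.8
```

```bash
python3 m.py
```

```text
yaw cw deg 31.91 Mz 0.201 0.033 F [2.2 3.1 5.2] [525.3  17.5 238.2] t 19.95
```

Emit:
{"api": "play_rows", "payload": {"increments": [[[0, 0, 0], [0, 0, 4], 0], [[0, 0, 0], [0, 0, 0], 0]]}}

```text
t: 20.2
tcp_pos: [525.4, 17.6, 238.2]
orientation: [[-0.618, 0.786, 0.002], [0.786, 0.618, 0.001], [-0.0, 0.002, -1.0]]
wrist_force: [4.4, 3.0, 4.5]
width: 0.105
finger_force: 59.7
```

```bash
python3 m.py
```

```text
yaw cw deg 35.89 Mz 0.211 0.038 F [3.4 3.7 4.9] [525.4  17.5 238.2] t 20.4
```

Emit:
{"api": "play_rows", "payload": {"increments": [[[0, 0, 0], [0, 0, 4], 0], [[0, 0, 0], [0, 0, 0], 0]]}}

```text
t: 20.65
tcp_pos: [525.5, 17.6, 238.2]
orientation: [[-0.562, 0.827, 0.002], [0.827, 0.562, 0.001], [-0.0, 0.002, -1.0]]
wrist_force: [3.5, 3.1, 5.5]
width: 0.107
finger_force: 59.7
```

```bash
python3 m.py
```

```text
yaw cw deg 39.88 Mz 0.303 0.022 F [4.2 3.  4.9] [525.5  17.6 238.2] t 20.85
```

Emit:
{"api": "play_rows", "payload": {"increments": [[[0, 0, 0], [0, 0, 3], 0], [[0, 0, 0], [0, 0, 0], 0]]}}

```text
t: 21.1
tcp_pos: [525.7, 17.7, 238.2]
orientation: [[-0.518, 0.855, 0.002], [0.855, 0.518, 0.001], [-0.0, 0.003, -1.0]]
wrist_force: [4.3, 2.9, 4.8]
width: 0.106
finger_force: 59.6
```

```bash
sed -i 's/range(4)/range(8)/' m.py; python3 m.py
```

```text
yaw cw deg 42.87 Mz 0.311 0.018 F [4.4 3.9 4.3] [525.6  17.7 238.2] t 21.5
```

Emit:
{"api": "play_rows", "payload": {"increments": [[[0, 0, 0], [0, 0, 3], 0], [[0, 0, 0], [0, 0, 0], 0]]}}

```text
t: 21.75
tcp_pos: [525.8, 17.7, 238.2]
orientation: [[-0.473, 0.881, 0.002], [0.881, 0.473, 0.001], [0.0, 0.003, -1.0]]
wrist_force: [4.4, 3.8, 4.5]
width: 0.106
finger_force: 59.6
```

```bash
python3 m.py
```

```text
yaw cw deg 45.86 Mz 0.358 0.029 F [4.4 4.  4.5] [525.8  17.7 238.2] t 22.15
```

Emit:
{"api": "play_rows", "payload": {"increments": [[[0, 0, 0], [0, 0, 2], 0], [[0, 0, 0], [0, 0, 0], 0]]}}

```text
t: 22.4
tcp_pos: [525.8, 17.8, 238.2]
orientation: [[-0.442, 0.897, 0.003], [0.897, 0.442, 0.001], [0.0, 0.003, -1.0]]
wrist_force: [4.7, 5.6, 3.2]
width: 0.107
finger_force: 59.6
```

```bash
python3 m.py; python3 m.py
```

```text
yaw cw deg 47.85 Mz 0.426 0.04 F [4.1 3.8 4.4] [525.8  17.8 238.2] t 22.8
yaw cw deg 47.85 Mz 0.412 0.035 F [3.6 3.7 2.7] [525.8  17.8 238.2] t 23.2
```

The grip torque is about 0.19 above the free drag, inside the window. I release and rise straight up.

Emit:
{"api": "play_rows", "payload": {"increments": [[[0, 0, 0], [0, 0, 0], 0.3], [[0, 0, 0], [0, 0, 0], 0.5], [[0, 0, 0], [0, 0, 0], 0.6], [[0, 0, 0], [0, 0, 0], 0.6], [[0, 0, 0], [0, 0, 0], 0.6], [[0, 0, -0.01], [0, 0, 0], 0.6], [[0, 0, -0.02], [0, 0, 0], 0.6], [[0, 0, -0.03], [0, 0, 0], 0.6]]}}

```text
t: 24.2
tcp_pos: [524.5, 17.3, 298.4]
orientation: [[-0.44, 0.898, -0.002], [0.898, 0.44, -0.0], [0.001, -0.001, -1.0]]
wrist_force: [1.2, 0.1, -0.1]
width: 0.604
finger_force: 0.0
```

Emit:
{"api": "play_rows", "payload": {"increments": [[[0, 0, -0.05], [0, 0, 0], 0.6], [[0, 0, -0.05], [0, 0, 0], 0.6], [[0, 0, 0], [0, 0, 0], 0.6], [[0, 0, 0], [0, 0, 0], 0.6]]}}

```text
t: 24.7
tcp_pos: [524.7, 17.4, 398.1]
orientation: [[-0.44, 0.898, 0.001], [0.898, 0.44, -0.0], [-0.0, 0.001, -1.0]]
wrist_force: [-0.2, 0.2, 0.6]
width: 0.597
finger_force: 0.0
```

```bash
python3 m.py; python3 - <<'E'
from station import ctrl
import cv2,numpy as np
a=ctrl.read_camera("scene")[190:340,215:350];w=ctrl.read_camera("wrist")
cv2.imwrite("pics/c9.png",np.hstack([cv2.resize(a,(432,480)),cv2.resize(w[120:360,180:360],(360,480))]))
E
```

```text
yaw cw deg 48.0 Mz 0.008 0.024 F [0.4 0.5 1. ] [524.7  17.3 397.1] t 25.1
```

View pics/c9.png

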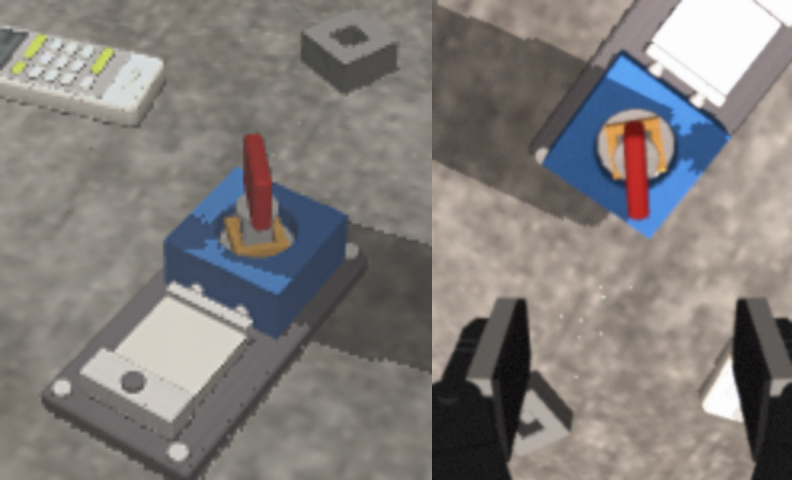

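The key stands upright in the socket (around (260,190) in the left half). The pad is out and the coupon touches the stop, with nothing else moved, so I hand in.

```bash
python3 -c "
from station import ctrl
print(ctrl.sign_off())"
```

```text
the job is handed in; nothing more can be done
None
```

The key is fully home in the socket and left standing; the coupon is gripped at about 0.19 N m above free drag (window 0.10–0.24), nothing nearby was disturbed, and the job was handed in at about 25 s.

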